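# Change a gravity dispenser of baubles over from red to gold

### The job

Change the bauble dispenser over from red to gold. Slide the wooden tray under its spout, turn the blue handle a quarter turn to its open stop so that all three red baubles roll out into the tray, and turn it back to its closed stop with the tray still there. Then drop the two gold baubles that fit its filling hole in through that hole, leaving the oversize one in the grey packing insert and the red ones in the tray on the table.

Things in the scene. Friction and masses are not known exactly. Their poses are not given: they have to be found in the camera images.
- bin: The dispenser, fixed: a narrow chute with clear sides, 90 mm wide, 69 mm inside, from x = -0.104 to 0.108; roof top at z = 0.203. Origin: on the table under the chute's middle; -x is its front (the spout; yaw up to 0.25 rad from facing the robot). The front overhangs: the space 69 mm high under the chute is free back to x = -0.0475, where its foot (140 mm wide) begins
- spout (a point): Middle of the chute floor's front edge, 85 mm up (bin frame -0.10, 0, 0.085). The floor rises 12 degrees to the back, so baubles roll to the spout by themselves; released, they land at most about 0.1 m in front of this point within 2 s
- fill_hole (a point): Centre of the round brass-rimmed filling hole, at the level of the roof's top (bin frame 0.012, 0, 0.203). Hole 67 mm across, roof 6 mm thick and 98 mm wide. A 60 mm bauble falls through to the chute floor 94 mm below and rolls to the gate; a 74 mm one does not pass
- gate (a joint): Gate and blue handle, on one vertical stem left (+y) of the spout. 0 = closed stop: clear leaf across the spout, handle across the roof's front, both pointing to -y of the bin; 1.571 = open stop: both pointing to -x (front). Opens clockwise seen from above. Stiff (0.1 N m, 1.2 N at the grip), stays where left; starts 0 to 0.12 ajar. The leaf's lower edge is 89 mm up
- gate_axis (a point): Point on the axis of the gate's stem at the height of the handle's middle (bin frame -0.104, 0.0405, 0.236); does not move
- lever_grip (a point): Grip of the handle, 85 mm from the stem's axis, 236 mm up; moves with the gate. The blue bar is 15 mm wide, 14 mm high and runs 36 to 116 mm from the axis; its underside stands 26 mm above the roof
- tray: Loose open wooden tray, 160 (x) x 150 (y) x 50 mm high, walls and floor 8 mm, 0.25 to 0.5 kg. Origin: centre of its underside. Starts left or right of the dispenser, within 0.4 rad of square to the robot. Under the spout it stands square to the dispenser with its +x wall about 30 mm behind the spout's edge (origin at about -0.15, 0, 0 in the bin frame)
- tray_grip (a point): Middle of the top edge of the tray's wall nearest the robot (-x wall), 50 mm above its underside; pinch this 8 mm wall from above
- insert: Grey moulded-pulp packing insert, fixed, 285 (x) x 110 (y) x 26 mm, with three square recesses of 36 x 36 mm at x = -0.092, 0 and +0.092; origin: centre of its underside. On the other side of the dispenser from the tray; a gold bauble lies in each recess, in any order
- gold_a: Loose gold bauble, ball of 60 mm, 40 g; origin at its centre, 50 mm above the table in its recess. Fits the filling hole
- gold_b: Second gold bauble of 60 mm, like gold_a. Fits the filling hole
- gold_big: Oversize gold bauble, ball of 74 mm, 60 g; origin at its centre, 58 mm above the table. Too big for the filling hole: stays in its recess
- red_1: Red bauble, ball of 60 mm, 40 g, in the chute, nearest the gate; origin at its centre
- red_2: Red bauble of 60 mm, in the chute behind red_1; origin at its centre
- red_3: Red bauble of 60 mm, in the chute behind red_2; origin at its centre
Things that resemble listed ones, but are neither listed nor needed, are in the scene too. What is shaped like the gold_a but purple or turquoise is not meant.

How it is judged:
By the outcome, as a careful person would: the job done as asked, in the order asked, and still so for the second after the job is handed in, with the robot touching nothing.
It also fails if it takes over 72 s, if anything falls off the work surface, if the arm or the gripper's body presses on something with over 40 N, if the wrist force passes 120 N, or if a joint passes its speed limit or range.

### The arm

A 7-joint arm with a two-finger parallel gripper is mounted at the origin on the work surface; the furniture and walls round the work are solid. World frame = base frame: x ahead of the robot, y to its left, z up, the work surface at z = 0. Lengths are in m, angles in rad, forces in N, time in s.
With the tool pointing down it reaches from about 0.35 to 0.9 m from the base axis. Payload 19.9 kg.
Tool frame: the origin (TCP) lies between the finger pads; the fingertips stand ahead of it and the grasp point (between the pads) lies 3 mm ahead of it (tip_reach is the z of the fingertips in the tool frame, in m); z points along the fingers, y is the line along which they close (so a half turn about z gives the same grasp; the last joint's range is limited). The gripper opens to 94 mm and grips with 3 to 60 N. Pads are 16 mm wide; open, the fingers measure 119 mm over their backs; the gripper's body (75 mm by 177 mm) begins 78 mm behind the grasp point.
Start: joints at [1.119, 0.417, -0.01, 1.614, 0.005, 1.111, -0.053], TCP at [0.25, -0.573, 0.227] pointing down, gripper open.
Joint ranges: [-2.81, 2.81], [-0.39, 2.02], [-1.27, 1.25], [0.06, 2.57], [-1.19, 4.33], [0.19, 2], [-2.82, 2.82]. Speed limits (rad/s): [1.89, 1.89, 2.39, 2.39, 3.01, 3.01, 3.01].

### API

Orientations are given as a rotation vector (axis times angle).
In Python, from station import movep, move_linear, goto_joints, command_gripper, hold, solve_ik, snapshot, PlanningError, close_job, read_time, read_q, read_joint_vel, read_joint_efforts, read_eef_pos, read_ee_rot, read_contact_force, read_moment, read_grip_width, read_grasp_force, tip_reach gives the robot as it stands. Calls block until the motion is done:
- movep(position, orientation): joint-space move of the TCP to a pose.
- move_linear(position, frame=None, max_speed=0.15, max_force=None): straight line of the TCP; frame=None keeps the orientation; max_speed is the mean speed in m/s. With max_force (N) it stops when the force on the tool has changed by that much, and returns True; else False.
- goto_joints(angles): joint-space move.
- command_gripper(opening, grasp_force=None): finger opening in m; grasp_force is the grip in N (None keeps the last); returns when the fingers have stopped.
- hold(seconds).
- solve_ik(position, orientation): joint angles nearest the present ones, or None.
- snapshot(name): name is "side" or "top" or "wrist"; returns a dict with "image" (480x640x3 uint8, red, green, blue), "fov_y" (degrees; the focal length in pixels is half the picture's height over the tangent of half this angle, whatever the lens; pixels are square), "cx", "cy" (the principal point, pixels), "T" (4x4, takes a point from camera to world coordinates); the wrist camera has in their place "mount" (4x4, takes a point from camera to tool coordinates, whose origin is the TCP and whose axes are the flange's). Camera axes: x right, y down, z forward; pixel columns grow to the right and rows downward; lengths in m; the calibration is good to about 2 mm. A picture is of the moment at which its call begins: read the wrist's pose just before it. There is no depth.
A pose or a line that the arm cannot do raises PlanningError and nothing moves.
- close_job(): hands the job in; it is judged then, once.
Readings, each from a call of its own:
- read_time(): time.
- read_q(): joint angles.
- read_joint_vel(): joint speeds.
- read_joint_efforts(): joint torques, N m.
- read_eef_pos(): TCP position.
- read_ee_rot(): TCP orientation.
- read_contact_force(): force on the tool from outside, world axes, zero at the start.
- read_moment(): the same for the moment, N m.
- read_grip_width(): finger opening in m.
- read_grasp_force(): force on a finger pad.
Only numpy, scipy, OpenCV 4.12 (cv2) and the standard library are available. Lean on these libraries where they do the work, as an engineer would, in place of code of your own. Each camera call takes 0.05 s, during which the arm holds its last target. There are 200 camera calls.

## Working session

There is one attempt and no reset: what is moved stays moved. The work goes in short steps, each a Python script; the robot and the scene stay as the last script left them, time stands still between calls to the robot, and variables do not carry over. Pictures are saved under pics/ and viewed, at most 13 in all, crops included, and the job is handed in when it is done.

```bash
ls; mkdir -p pics
python3 - <<'E'
from station import *
import cv2,numpy as np
for n in("top","side"):
    s=snapshot(n); cv2.imwrite(f"pics/{n}0.png",s["image"][:,:,::-1]); print(n,s["fov_y"],s["cx"],s["cy"],np.round(s["T"],4).tolist())
    np.savez(f"{n}0.npz",**s)
print(snapshot("wrist")["mount"],tip_reach() if callable(tip_reach) else tip_reach,read_time(),read_ee_rot())
E
```

```text
pics
top 43.35720269614578 323.7007385138294 240.52041364172533 [[-0.0266, -0.9883, 0.1503, 0.3947], [-0.9996, 0.0248, -0.0136, 0.0191], [0.0097, -0.1506, -0.9886, 1.3122], [0.0, 0.0, 0.0, 1.0]]
side 53.03261447202759 313.8068214828636 239.30190704688437 [[-0.8662, -0.1707, 0.4697, 0.0788], [-0.4998, 0.3, -0.8125, 0.8685], [-0.0023, -0.9385, -0.3451, 0.521], [0.0, 0.0, 0.0, 1.0]]
[[ 1.04206726e-03 -9.72456739e-01 -2.33081113e-01  6.59672813e-02]
 [ 9.99999195e-01  1.18217196e-03 -4.61404476e-04  7.97569035e-04]
 [ 7.24237849e-04 -2.33080444e-01  9.72457188e-01 -1.57345795e-01]
 [ 0.00000000e+00  0.00000000e+00  0.00000000e+00  1.00000000e+00]] 0.022 0.15 [-3.07475187e+00 -6.40489408e-01  4.43671785e-04]
```

View pics/top0.png

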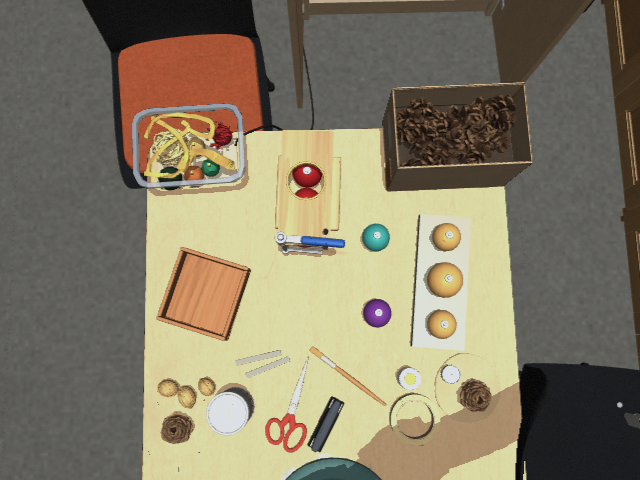

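View pics/side0.png

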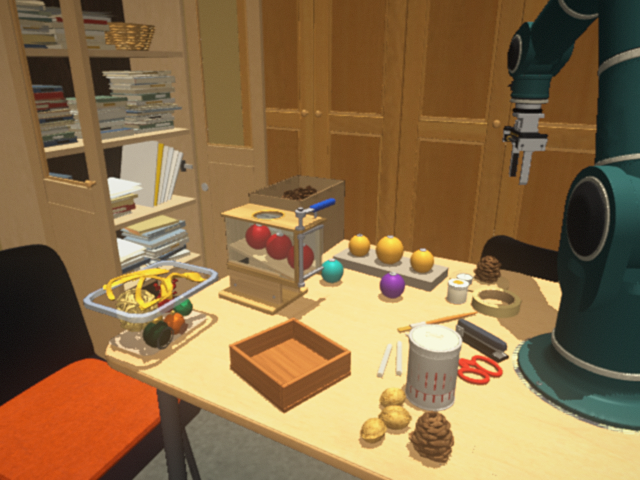

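The top view shows the dispenser near (307,195), with the handle from (280,238) to (345,243). The tray is centred near (203,293), and the gold baubles are at (446,237), (445,280; the big one) and (441,324). I'll zoom in for the corners.

```bash
cat > h.py <<'E'
import numpy as np,cv2
from station import *
from scipy.spatial.transform import Rotation as R
def ray(s,u,v,T=None):
    f=240/np.tan(np.radians(s["fov_y"])/2); T=s["T"] if T is None else T
    d=T[:3,:3]@np.array([(u-s["cx"])/f,(v-s["cy"])/f,1]); return T[:3,3],d
def at_z(s,u,v,z,T=None):
    o,d=ray(s,u,v,T); return (o+d*(z-o[2])/d[2])
def proj(s,p,T=None):
    f=240/np.tan(np.radians(s["fov_y"])/2); T=s["T"] if T is None else T
    c=T[:3,:3].T@(np.asarray(p)-T[:3,3]); return np.array([s["cx"]+f*c[0]/c[2],s["cy"]+f*c[1]/c[2]])
E
python3 - <<'E'
from h import *
s=dict(np.load("top0.npz")); im=s["image"][:,:,::-1]
c=cv2.resize(im[150:350,150:350],(600,600),interpolation=cv2.INTER_CUBIC); cv2.imwrite("pics/c1.png",c)
hsv=cv2.cvtColor(im.copy(),cv2.COLOR_BGR2HSV)
m=cv2.inRange(hsv,(10,120,120),(22,255,255)); m[:,:415]=0; m[:, 470:]=0; m[:215]=0; m[345:]=0
n,l,st,ce=cv2.connectedComponentsWithStats(m)
for i in range(1,n):
    if st[i,4]>100: print(st[i],ce[i],at_z(s,*ce[i],.05),at_z(s,*ce[i],.058))
b=cv2.inRange(hsv,(100,120,80),(125,255,255)); n,l,st,ce=cv2.connectedComponentsWithStats(b)
for i in range(1,n):
    if st[i,4]>40: print('blue',st[i],ce[i],at_z(s,*ce[i],.243))
E
```

```text
[434 223  27  27 426] [445.94131455 236.60798122] [ 0.58838408 -0.25775014  0.05      ] [ 0.5871562  -0.25599552  0.058     ]
[429 263  34  34 690] [444.43768116 279.44637681] [ 0.4975498  -0.24939261  0.05      ] [ 0.49689764 -0.24769096  0.058     ]
[429 310  27  29 453] [441.1611479  323.82339956] [ 0.40558347 -0.23734952  0.05      ] [ 0.40551421 -0.2357242   0.058     ]
blue [301 236  44  12 330] [322.49393939 241.44242424] [0.55554658 0.00655499 0.243     ]
```

View pics/c1.png

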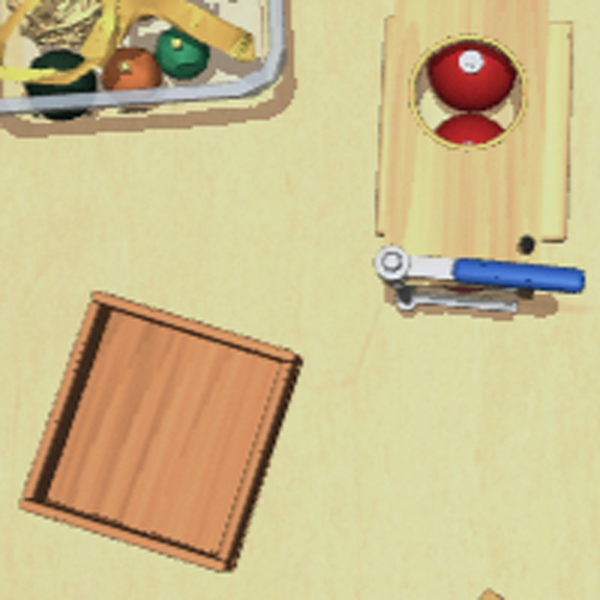

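The crop shows the hole ring centred at crop (468,91), the stem cap at (391,262), and the foot's front corners at (378,236) and (566,240). The tray rim corners are at (95,293), (301,357), (231,572) and (22,505).

Run:
```python
from h import *
s=dict(np.load("top0.npz"))
g=lambda x,y,z: at_z(s,(x-1)/3+150,(y-1)/3+150,z)
hole=g(468,91,.203); st=g(391,262,.25); print("hole",hole,"stem",st)
# yaw from hole->stem: bin vec (-0.116,0.0405)
d=(st-hole)[:2]; print("len",np.linalg.norm(d),np.hypot(.116,.0405),"yaw",np.arctan2(d[1],d[0])-np.arctan2(.0405,-.116))
f=g(378,236,.015),g(566,240,.015); d=f[0]-f[1]; print("foot",f,np.linalg.norm(d),"yaw",np.arctan2(d[1],d[0])-np.pi/2)
hsv=cv2.cvtColor(s["image"],cv2.COLOR_RGB2HSV); b=cv2.inRange(hsv,(100,120,80),(125,255,255)); v,u=np.nonzero(b)
P=np.array([at_z(s,a,c,.243)[:2] for a,c in zip(u,v)]); print("handle c",P.mean(0)); w=np.linalg.svd(P-P.mean(0))[2][0]; print(w,np.arctan2(*(w*np.sign(-w[1]))[::-1])+np.pi/2)
C=np.array([g(*q,.05)[:2] for q in[(95,293),(301,357),(231,572),(22,505)]]); print(C,C.mean(0),[np.linalg.norm(C[i]-C[i-1]) for i in range(4)])
for a,b in((0,3),(1,2)): e=C[a]-C[b]; print("yaw tray",np.arctan2(e[1],e[0]))
for a,b in((0,1),(3,2)): e=C[a]-C[b]; print("yaw tray",np.arctan2(e[1],e[0])-np.pi/2)
```

```text
hole [0.67955417 0.03474622 0.203     ] stem [0.56438565 0.0820448  0.25      ]
len 0.12450278905344837 0.12286679779338273 yaw -0.05378129750058536
foot (array([0.6212856 , 0.10510541, 0.015     ]), array([ 0.61494039, -0.03131719,  0.015     ])) 0.1365700838124233 yaw -0.04647794117843773
handle c [0.55554902 0.00655647]
[-0.11621008 -0.99322466] -0.11647324674065063
[[0.57950717 0.3018618 ]
 [0.53068031 0.15781382]
 [0.38362987 0.20701965]
 [0.43307033 0.35076497]] [0.48172192 0.25436506] [np.float64(0.1543867431679882), np.float64(0.15209827084413152), np.float64(0.15506465356367288), np.float64(0.1520101197285531)]
yaw tray -0.32230902503411046
yaw tray -0.3229069386414594
yaw tray -0.3268081589991034
yaw tray -0.3312703303730711
```

```bash
cat >> h.py <<'E'
def rv(a):  # tool down, closing axis (tool y) at world heading a
    y=np.array([np.cos(a),np.sin(a),0]); z=np.array([0,0,-1.]); return R.from_matrix(np.c_[np.cross(y,z),y,z]).as_rotvec()
def wrist(name):
    p=np.array(read_eef_pos()); r=R.from_rotvec(read_ee_rot()).as_matrix(); s=snapshot("wrist")
    T=np.eye(4); T[:3,:3]=r; T[:3,3]=p; s["T"]=T@s["mount"]; np.savez(name+".npz",**s)
    cv2.imwrite(f"pics/{name}.png",s["image"][:,:,::-1]); return s
BO=np.array([.6676,.0353]); BY=-.05
def bw(x,y,z=0): # bin frame -> world
    c,s=np.cos(BY),np.sin(BY); return np.array([BO[0]+c*x-s*y,BO[1]+s*x+c*y,z])
E
python3 - <<'E'
from h import *
movep([.59,.03,.36],rv(BY)); print(read_time(),read_q(),read_eef_pos()); s=wrist("w1")
print(s["fov_y"],s["T"])
for n,p in dict(hole=bw(.012,0,.203),axis=bw(-.104,.0405,.243),foot=bw(-.0475,.07,.0)).items(): print(n,proj(s,p))
E
```

```text
2.65 [ 0.42250907  0.32997589 -0.68209559  1.50605121  0.20966875  1.38030211
 -0.32477477] [0.59007646 0.02889498 0.3597295 ]
61.263537370196865 [[ 9.98711809e-01 -4.91388318e-02 -1.26529738e-02  5.92841015e-01]
 [-5.07341136e-02 -9.71336800e-01 -2.32230212e-01  9.47917418e-02]
 [-8.78777764e-04  2.32572993e-01 -9.72578547e-01  5.17059567e-01]
 [ 0.00000000e+00  0.00000000e+00  0.00000000e+00  1.00000000e+00]]
hole [432.61167903 219.25448547]
axis [278.88980411 169.89743814]
foot [342.88182919 134.47958321]
```

View pics/w1.png

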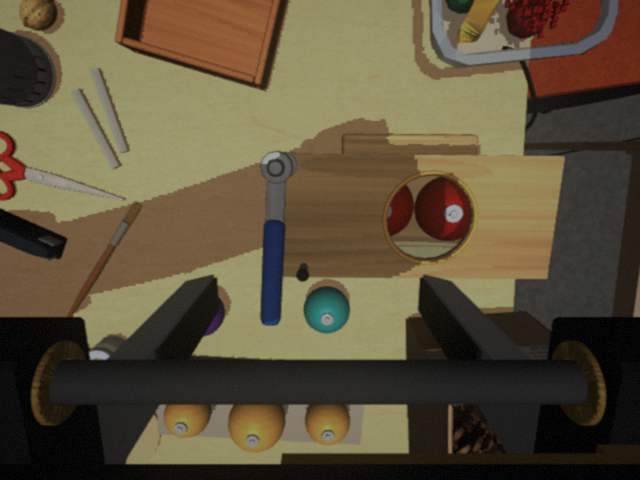

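The hole, seen at about (430,216), and the stem at (279,166) are within 2 mm of the prediction. A black peg at (303,271), about 80 mm from the stem, means I should grip the handle farther out, at 103 mm. The tray comes first.

```bash
sed -i 's/^BO=.*;/BO=np.array([.6668,.0363]);/' h.py
python3 - <<'E'
from h import *
a=-.327; g=np.array([.4097,.2795])
command_gripper(.05,45)
movep([*g,.12],rv(a)); 
print(move_linear([*g,.041],max_speed=.15,max_force=15)); command_gripper(0,45); print("w",read_grip_width(),read_grasp_force(),read_time())
# tray centre tc -> grip at -0.076
w=bw(-.20-.076,0,.041)
print(move_linear(w,rv(BY),max_speed=.13,max_force=40),read_eef_pos(),read_grip_width(),read_contact_force())
print(move_linear(bw(-.15-.076,0,.041),rv(BY),max_speed=.1,max_force=25),read_eef_pos(),bw(-.226,0),read_contact_force())
command_gripper(.04); move_linear([*bw(-.226,0)[:2],.13],max_speed=.2); print(read_time())
# view
movep(bw(-.16,-.03,.36),rv(BY)); print(read_time()); s=wrist("w2")
for x,y in((-.07,.075),(-.07,-.075),(-.23,-.075),(-.23,.075)): print(proj(s,bw(x,y,.05)))
print("axis",proj(s,bw(-.104,.0405,.243)),"grip",proj(s,bw(-.104,.0405-.103,.243)))
E
```

```text
False
w 0.00732368642252484 45.00143587589264 6.375
False [0.39105838 0.04975357 0.04102457] 0.007388445093899596 [-0.74876302 -4.15857877  7.35994813]
True [0.3915025  0.04967694 0.0408239 ] [0.44108244 0.04759529 0.        ] [-3.23381851 -1.01159473 13.72028692]
9.8417
10.7917
[402.39220302 109.7783366 ]
[396.10286075 243.09810532]
[260.60996957 242.8729838 ]
[256.24745982 109.63980576]
axis [406.76534864 139.22979787] grip [399.22484529 288.9090622 ]
```

View pics/w2.png

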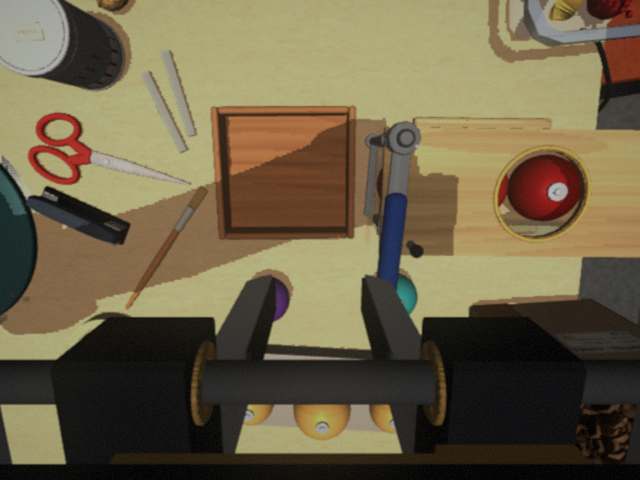

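The tray is square and 50 mm short of the target (its +x wall is at column 355, against 400 wanted), because the force guard tripped as that leg started. I'll regrip it and finish the slide.

Run:
```python
from h import *
movep([.3915,.0497,.13],rv(BY)); move_linear([.3915,.0497,.042],max_speed=.2,max_force=15); f0=np.array(read_contact_force())
command_gripper(0,30); print(read_grip_width(),f0,read_contact_force(),read_time())
t=bw(-.148-.076,-.001,.042)
for k in range(4):
    r=move_linear(t,rv(BY),max_speed=.08,max_force=40); print(r,read_eef_pos(),t,read_contact_force())
    if not r: break
command_gripper(.04); move_linear([*t[:2],.13],max_speed=.2); print(read_time())
```

```text
0.007715972179944047 [ 0.04469513 -0.03242569  0.11700536] [-0.90882846 -1.6528237   8.65632343] 13.05
True [0.39187733 0.04949984 0.04208265] [0.44302996 0.04649658 0.042     ] [-2.39336029 -1.37641882  9.79605404]
True [0.39227245 0.04942037 0.04191049] [0.44302996 0.04649658 0.042     ] [-2.02604506 -0.96385298 10.09231645]
True [0.39260986 0.04937576 0.04175149] [0.44302996 0.04649658 0.042     ] [-3.0186045  -0.68318446 12.03876885]
True [0.39321954 0.04925447 0.04154962] [0.44302996 0.04649658 0.042     ] [-1.98627122 -2.18305583  9.35427814]
15.2833
```

Run:
```python
from h import *
p=np.array([.3928,.0494]); move_linear([*p,.043],max_speed=.2,max_force=15)
command_gripper(0,30); print(read_grip_width(),read_contact_force(),read_time())
z=.043
for k in range(3):
    z+=.0007; move_linear([*p,z],max_speed=.02); f=read_contact_force(); print(z,read_eef_pos(),f)
    if f[2]<2: break
t=bw(-.148-.076,-.001,z)
s=p+(t[:2]-p)*.1
move_linear([*s,z],max_speed=.03); print(read_eef_pos(),read_contact_force(),read_joint_efforts())
print(move_linear(t,rv(BY),max_speed=.06,max_force=40),read_eef_pos(),read_contact_force(),read_time())
```

```text
0.007864839031945478 [-0.93431621 -1.78296702  6.2355998 ] 16.5333
0.043699999999999996 [0.39313237 0.04944332 0.04381776] [2.60264142 0.18394189 0.66191499]
[0.39801025 0.0491396  0.04367167] [ 0.23297971 -0.48285918  2.1601041 ] [-2.59416802e-01 -5.63310921e+01 -1.44245267e+01 -2.28030145e+01
 -4.34539262e-01  2.42287964e-01 -3.15697638e-03]
False [0.44281168 0.04652075 0.0436448 ] [-0.23249952 -0.25228182 -3.52148915] 18.0083
```

```bash
cat >> h.py <<'E'
Rg=.103; ZH=.243
def lev(g): 
    x,y=-.104-Rg*np.sin(g),.0405-Rg*np.cos(g); return bw(x,y,ZH),rv(BY-g)
E
python3 - <<'E'
from h import *
command_gripper(.045,10); p=read_eef_pos(); move_linear([p[0],p[1],.13],max_speed=.25)
g0=.065; p,r=lev(g0)
for g in np.linspace(g0,1.6,5): q=solve_ik(*lev(g)); print(None if q is None else np.round(q,2))
a=p.copy(); a[2]=.32
q=read_eef_pos(); move_linear([q[0]-.0,q[1],.32],max_speed=.3)
movep(a,r); s=wrist("w3"); print("proj axis",proj(s,bw(-.104,.0405,.243)),"end",proj(s,lev(g0)[0]-[0,0,0]),read_time())
E
```

```text
[ 0.81  0.48 -1.09  1.75  0.46  1.19 -0.52]
[ 0.82  0.37 -1.05  1.84  0.35  1.14 -0.86]
[ 0.78  0.28 -1.01  1.91  0.26  1.1  -1.22]
[ 0.68  0.22 -0.95  1.94  0.2   1.08 -1.62]
[ 0.51  0.2  -0.86  1.94  0.17  1.07 -2.07]
proj axis [321.22124925  77.44513127] end [320.44294794 261.74726581] 20.7083
```

View pics/w3.png

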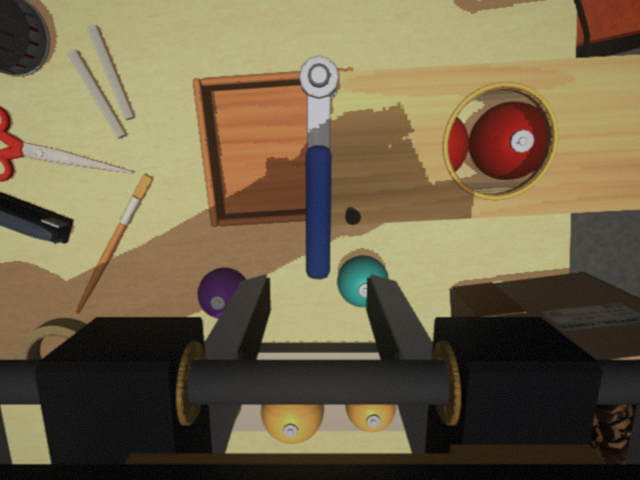

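The handle is straight in line at column 318 (predicted 320), the axis is at (319,76), and the tray is under the spout. Next I'll grip the handle, open it, wait, and close it.

Run:
```python
from h import *
BOs=BO; g0=.065
print(move_linear(lev(g0)[0],max_speed=.12,max_force=10)); command_gripper(0,10); print("w",read_grip_width(),read_contact_force(),read_time())
def turn(gs,mf):
    for g in gs:
        p,r=lev(g)
        if move_linear(p,r,max_speed=.12,max_force=mf): print("stop",g); return
turn(np.linspace(g0,1.54,8)[1:],25); print(read_contact_force(),read_grip_width()); turn([1.575,1.60],12)
p=read_eef_pos(); ax=bw(-.104,.0405); d=p[:2]-ax[:2]; print("angle",-(np.arctan2(d[1],d[0])-BY)-np.pi/2,np.linalg.norm(d),read_contact_force(),read_time())
hold(.5)
s=snapshot("side"); np.savez("side1.npz",**s); s2=snapshot("top")
cv2.imwrite("pics/open.png",np.hstack([cv2.resize(s["image"][180:420,180:400],(400,436)),cv2.resize(s2["image"][150:370,200:400],(400,436))])[:,:,::-1])
```

```text
False
w 0.014614646637520321 [-1.73964142 -1.34617148  2.9641604 ] 22.075
[-3.13989275  0.793087   -2.45903909] 0.015164946483792283
angle -4.690020423121052 0.10302534341725063 [-6.17295038  2.19664863 -1.90632035] 25.0833
```

View pics/open.png

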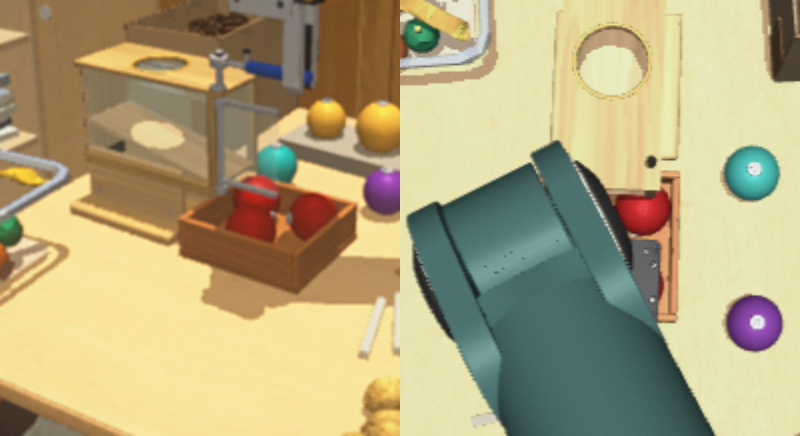

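All three red baubles are in the tray. I'll make sure the handle is on its open stop, then close it.

Run:
```python
from h import *
def ang():
    d=read_eef_pos()[:2]-bw(-.104,.0405)[:2]; return (-(np.arctan2(d[1],d[0])-BY)-np.pi/2)%(2*np.pi)
def turn(gs,mf):
    for g in gs:
        p,r=lev(g)
        if move_linear(p,r,max_speed=.12,max_force=mf): print("stop",g); return
turn([1.625,1.66],12); print(ang(),read_contact_force(),read_moment())
hold(.3)
turn(np.linspace(1.6,.05,8),30); print(ang(),read_contact_force(),read_grip_width()); turn([.0,-.03,-.06],12); print(ang(),read_contact_force(),read_time())
hold(.1); s=wrist("w4"); print(proj(s,bw(-.104,.0405,.243)),proj(s,bw(-.104,-.0755,.243)))
s=snapshot("side"); np.savez("side2.npz",**s); s2=snapshot("top")
cv2.imwrite("pics/closed.png",np.hstack([cv2.resize(s["image"][180:420,180:400],(400,436)),cv2.resize(s2["image"][150:370,200:400],(400,436))])[:,:,::-1])
```

```text
1.6220086759232544 [ -7.30717702 -19.1873471    5.66782278] [-4.46616394  1.85936449  0.04488328]
0.05051425532388021 [0.10418348 4.65091224 3.47279558] 0.014980129172902111
6.248150766145912 [-19.915421     7.28811091  13.85880026] 30.1083
[327.86185542  43.37636766] [309.63402298 340.7869215 ]
```

View pics/closed.png

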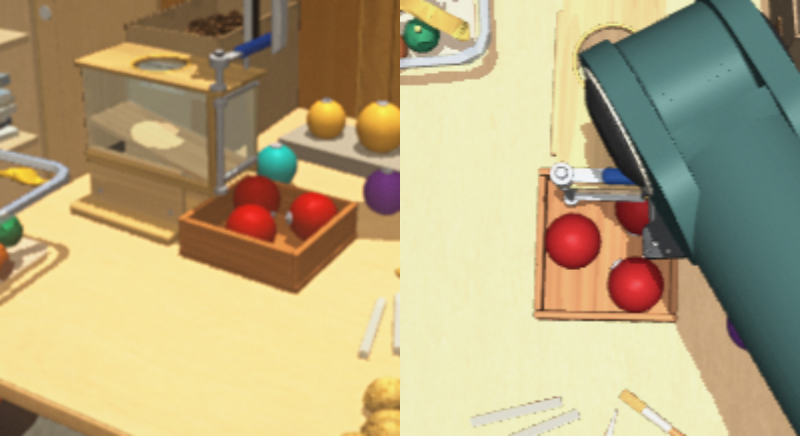

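The gate is closed and the reds are in the tray. Next I'll release the handle and use the wrist views for the hole and the near and far gold baubles.

Run:
```python
from h import *
for n,u,v in(("w1",430,216.5),("w2",541,194.5),("w3",499.5,141)): print(n,at_z(dict(np.load(n+".npz")),u,v,.203))
print("model",bw(.012,0))
command_gripper(.04,10); p=read_eef_pos(); move_linear([*p[:2],.33],max_speed=.3)
h=-.111-np.pi/2; c=np.array([.5884,-.2578]); command_gripper(.085,8)
def gold(s,exp):
    hsv=cv2.cvtColor(s["image"],cv2.COLOR_RGB2HSV); m=cv2.inRange(hsv,(10,110,70),(24,255,255)); m=cv2.morphologyEx(m,cv2.MORPH_CLOSE,np.ones((9,9)))
    n,l,st,ce=cv2.connectedComponentsWithStats(m)
    for i in range(1,n):
        if st[i,4]>800:
            u,v=st[i,0]+st[i,2]/2-.5,st[i,1]+st[i,3]/2-.5; print(st[i],at_z(s,u,v,.05))
movep([*c,.22],rv(h)); s=wrist("g1"); print(proj(s,[*c,.05]),read_time(),read_q()); gold(s,c)
```

```text
w1 [0.67750772 0.03699778 0.203     ]
w2 [0.67659568 0.03588586 0.203     ]
w3 [0.67694637 0.03655362 0.203     ]
model [0.678785   0.03570025 0.        ]
[317.95030629 229.44736919] 33.325 [ 0.85684221  0.54621565 -0.70282636  1.55633047  0.37178286  1.17604442
 -1.59701205]
[    0     0   498   317 10441] [ 0.65162012 -0.20928336  0.05      ]
[  203   120   193   240 12286] [ 0.58161619 -0.24125812  0.05      ]
[ 282  196   72   72 3640] [ 0.58672074 -0.25724573  0.05      ]
[  0 251  63  66 948] [ 0.56772389 -0.00958667  0.05      ]
[ 275  302   85   58 3944] [ 0.49864835 -0.24732659  0.05      ]
[ 242  404   21   60 1001] [ 0.40109416 -0.17554115  0.05      ]
[ 286  405   63   49 2375] [ 0.39948389 -0.2366258   0.05      ]
```

View pics/g1.png

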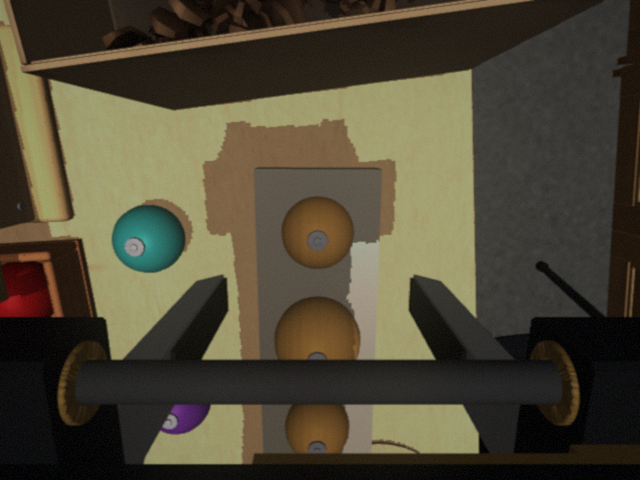

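```bash
cat >> h.py <<'E'
HO=np.array([.677,.0364])
def pick(c,h=-.111-np.pi/2):
    print("down",move_linear([*c,.057],rv(h),max_speed=.2,max_force=8)); command_gripper(.05,8); print("w",read_grip_width(),read_grasp_force())
    move_linear([*c,.33],max_speed=.35)
def drop():
    r=rv(BY-np.pi/2); movep([*HO,.30],r); print("w",read_grip_width())
    hit=move_linear([*HO,.229],max_speed=.12,max_force=5); print("hit",hit,read_eef_pos(),read_contact_force()); return hit
E
python3 - <<'E'
from h import *
pick([.587,-.2573]); print(drop(),read_time())
s=snapshot("side"); cv2.imwrite("pics/d1.png",cv2.resize(s["image"][160:320,180:380],(600,480))[:,:,::-1])
E
```

```text
down False
w 0.05946119244558076 8.000379279255867
w 0.05934079144016409
hit False [0.67731439 0.03633147 0.22977101] [-0.02863745 -0.82999603  0.80139042]
False 37.6583
```

View pics/d1.png

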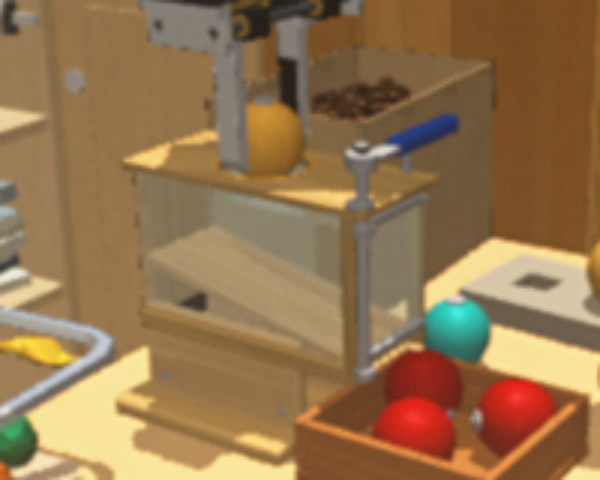

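The bauble is seated in the hole and the grip is clear, so I'll release it and fetch the near one.

Run:
```python
from h import *
command_gripper(.085,8); move_linear([*HO,.33],max_speed=.3)
c=np.array([.404,-.2370]); h=-.111-np.pi/2
movep([*c,.30],rv(h)); move_linear([*c,.22],max_speed=.25)
s=wrist("g2"); hsv=cv2.cvtColor(s["image"],cv2.COLOR_RGB2HSV); m=cv2.inRange(hsv,(10,110,70),(24,255,255))
u,v=np.round(proj(s,[*c,.05])).astype(int); k=np.zeros_like(m); k[v-48:v+49,u-48:u+49]=255; m&=k
n,l,st,ce=cv2.connectedComponentsWithStats(m); i=1+st[1:,4].argmax()
e=at_z(s,st[i,0]+st[i,2]/2-.5,st[i,1]+st[i,3]/2-.5,.05); print(u,v,st[i],e,read_time())
if 66<st[i,2]<78 and 66<st[i,3]<78 and np.hypot(*(e[:2]-c))<.005: c=e[:2]
pick(c); print(drop(),read_time())
s=snapshot("side"); cv2.imwrite("pics/d2.png",cv2.resize(s["image"][160:320,180:380],(600,480))[:,:,::-1])
```

```text
318 230 [ 283  197   71   70 3492] [ 0.40261559 -0.2371367   0.05      ] 40.75
down False
w 0.05916017120955629 8.000500425696373
w 0.0594226115029986
hit False [0.67724884 0.03646846 0.22973584] [-1.28147801 -0.27446853 -0.130103  ]
False 45.3583
```

View pics/d2.png

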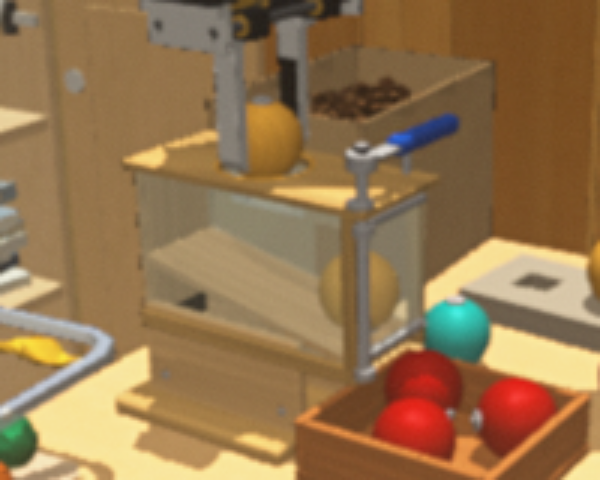

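The first gold bauble rests at the gate and the second is seated in the hole. I'll release it, retreat, let it settle and take a final look.

Run:
```python
from h import *
command_gripper(.085,8); move_linear([*HO,.36],max_speed=.3); hold(1.5)
s=snapshot("side"); cv2.imwrite("pics/d3.png",cv2.resize(s["image"][160:320,180:460],(700,400))[:,:,::-1]); print(read_time(),read_contact_force())
```

```text
48.1417 [ 0.05704162 -0.17621606  0.80364179]
```

View pics/d3.png

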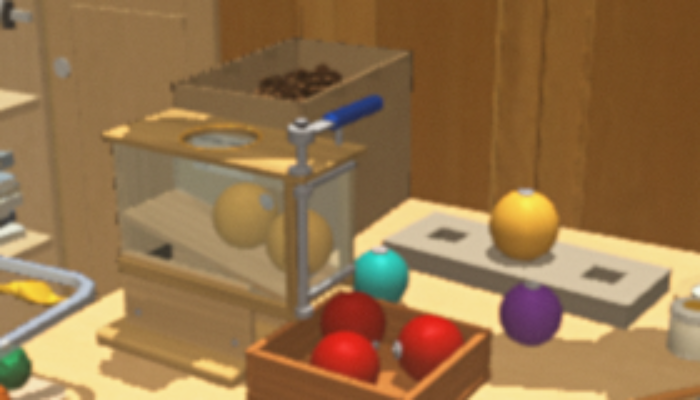

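Both gold baubles are in the chute behind the closed gate. The oversize one is still in the insert, and the three reds are in the tray.

```bash
python3 -c "
from station import *
print(close_job())"
```

```text
the job is handed in; nothing more can be done
None
```

The changeover is done and handed in at about 48 s: both 60 mm gold baubles are in the chute behind the closed gate, the three reds are in the tray under the spout, and the oversize gold is still in its recess.

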